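# Open the domino box on the kiva bench

### The job

Open the longer of the two slide-lid wooden boxes: lift the handle end of its lid over the stop lip, draw the lid out of its grooves, and lay it flat, handle up, on the clear middle of the lazy Susan. Set it down gently rather than dropping it, leave the shorter box shut, and do not bump the turntable or the pieces on its rim with the robot.

Things in the scene. Friction and masses are not known exactly. Their poses are not given: they have to be found in the camera images.
- long_lid_mid (a point): Lid of the longer box, loose, 90 g: a board 150 mm long (x), 82 wide (y), 6 thick. This point is the middle of the board, half-way through its thickness; z is up. On top near the front end stands its handle, a wooden block 26 mm long (x), 18 wide (y; grip across this) and 32 tall above the board; the handle's middle is at (-45, 0, +19) mm from this point.
- long_box: Longer box, 170 x 104 mm, fixed; origin mid underside, front -x. Lid underside at z 50 mm, its front end behind a lip 6 mm high, flush with the lid's top like the box sides there. Rails over the rear 60 mm of the lid (from x = +15) leave 9 mm free height, 3 mm side play. Raise the handle 8 to 16 mm to pass the lip, draw the lid over 60 mm towards -x, then lift it away.
- turntable_mid (a point): Middle of the top face of the cherry turntable, 420 mm across, top 32 mm above the bench; it does not turn. Four pieces are waxed fast on its rim, centres 165 mm from this point along x (painted pot, 88 mm tall, 82 across), y (glazed pitcher, 95 tall), -x (glass paperweight, 48 tall) and -y (carved bird, 72 tall). A circle of 110 mm radius round this point is clear.
- short_lid_mid (a point): Lid of the shorter box, to be left alone: like the other lid but 100 mm long (x). This point is the middle of its board; its handle stands 20 mm from here towards -x. The shorter box is 120 mm long and otherwise made alike.
Mind the look-alikes: they are no part of the job. Leave any red look-alike of the part that bears long_lid_mid alone.

How it is judged:
By the outcome, as a careful person would: the job done as asked, in the order asked, and still so for the second after the job is handed in, with the robot touching nothing.
It also fails if it takes over 46 s, if anything falls off the work surface, if the arm or the gripper's body presses on something with over 40 N, if the wrist force passes 120 N, or if a joint passes its speed limit or range.

### The arm

A 6-joint arm with a two-finger parallel gripper is mounted at the origin on the work surface. World frame = base frame: x ahead of the robot, y to its left, z up, the work surface at z = 0. Lengths are in m, angles in rad, forces in N, time in s.
With the tool pointing down it reaches from about 0.35 to 0.975 m from the base axis. Payload 4.9 kg.
Tool frame: the origin (TCP) lies between the finger pads; the fingertips stand 17 mm ahead of it and the grasp point (between the pads) lies 2 mm behind it (manip.nose_length is the distance from the TCP to the fingertips, in m); z points along the fingers, y is the line along which they close (so a half turn about z gives the same grasp; the last joint's range is limited). The gripper opens to 85 mm and grips with 20 to 120 N. Pads are 22 mm wide; open, the fingers measure 114 mm over their backs; the gripper's body (76 mm by 85 mm) begins 54 mm behind the grasp point. The pads swing forward as they close: fully open they stand 13 mm farther back than shut.
Start: joints at [1.223, 0.053, 1.613, -0, 1.476, -0.119], TCP at [0.142, 0.609, 0.218] pointing down, gripper open.
Joint ranges: [-3.01, 3.01], [-1.01, 2.22], [0.06, 2.58], [-1.02, 4.17], [0.09, 2.62], [-3.14, 3.14]. Speed limits (rad/s): [2.57, 2.57, 3.14, 3.14, 3.14, 3.14].

### API

Orientations are given as a unit quaternion [w, x, y, z].
In Python, from plant import manip gives the robot as it stands. The module is installed in compiled form; this text tells all that it offers.
- The arm moves only by the tool apply_moves, never from a script. Its argument "moves" is a list of rows, each a list of 3 entries, a list of its own where there are three numbers: the turn, a rotation vector about the tool's x, y, z in rad, then the shift along the tool's x, y, z in cm, then the closure, from -1 (fully open) to 1 (shut), so that 0 is half open. A call has 1 to 20 rows; each row is the pose to reach, as a shift and turn from the pose commanded when the call began, along the tool's axes at that moment; what a row does not reach only later rows make up. A row lasts 1/10 s, in which the tool goes at most 50 mm and 8.59 degrees, less where a joint would pass 70% of its speed; a pose out of reach is approached as far as the arm can. A call with a gripper value outside its range is refused whole. The fingers move at their own pace and stop on an object; the grip force is fixed at half the most. Time passes only in rows, so rows that repeat a pose let the fingers close. It gives the time, the measured TCP pose, the force, the opening and the grip force at its end, in the units of the state.
- manip.state(): the state, without advancing time (a new reading comes with each control period).
- manip.grab_frame(name): name is "side" or "top"; returns a dict with "image" (400x640x3 uint8, red, green, blue), "K" (3x3 intrinsics, pixels), "k1" (the pictures are not rectified: a ray, as slopes to the right and down, at radius r is drawn at 1 + k1 r^2 times it, then the intrinsics apply), "rvec" (rotation vector, rad) and "tvec" (3), from world to camera coordinates, as OpenCV has them. Camera axes: x right, y down, z forward; pixel columns grow to the right and rows downward; lengths in m; the calibration is good to about 2 mm. A picture is of the moment at which its call begins. There is no depth.
- manip.job_done(): hands the job in; it is judged then, once.
Trained networks look in a picture, given as the dict that the camera call returned (one of the last four; its "shot" number tells which), for a name from the list of things; names that differ only in an ending like _2 or _b are one class to them, and where a whole thing is asked for, a point or a joint stands for the part that bears it (a point fixed in the world has none). Each returns a list of dicts, best first, with "score" (0 to 1); they miss things now and then, are a little off and sometimes report something else, mostly with a low value. They report only what shows in the picture. A call takes as long as a camera call. They do not tell look-alikes from the thing itself.
- manip.look_for(picture, label): "location" ([x, y, z] in m, in the coordinates of the camera as it stood for that picture, good to about 4 mm: the middle of the surface that is visible of it).
- manip.silhouettes(picture, label): "pixels" (400x640 bool, what is visible of it).
- manip.spot_point(picture, label): "location" ([x, y, z] in m, in the coordinates of the camera as it stood for that picture, good to about 4 mm: a listed point, or the origin of a listed thing).
The state is a dict: "time": time; "joint_pos": joint angles; "joint_vel": joint speeds; "joint_efforts": joint torques, N m; "tool_pos": TCP position; "tool_rot": TCP orientation; "contact_force": force on the tool from outside, world axes, zero at the start; "ft_torque": the same for the moment, N m; "gripper_width": opening from 0.0 (shut) to 1.0 (fully open); "grasp_force": force on a finger pad.
Only numpy, scipy, OpenCV 4.12 (cv2) and the standard library are available. Lean on these libraries where they do the work, as an engineer would, in place of code of your own. Each camera call takes 0.05 s, during which the arm holds its last target. There are 200 camera calls.

## Working session

There is one attempt and no reset: what is moved stays moved. The work goes in short steps, Python scripts to look and compute and a tool call to move; the robot and the scene stay as the last step left them, time stands still between calls to the robot, and variables do not carry over. Pictures are saved under pics/ and viewed, at most 10 in all, crops included, and the job is handed in when it is done.

Besides the shell and the picture viewer there is one more tool, called after "Emit:" as name(argument=value, ...), one argument or row to a line, values as JSON. apply_moves: Moves the arm, as the interface text tells. Its arguments: {"type":"object","properties":{"moves":{"type":"array"}},"required":["moves"]}

```bash
mkdir -p pics; cat > h.py <<'E'
import numpy as np, cv2
from scipy.spatial.transform import Rotation as R
from plant import manip
def c2w(f,p):
    Rm=cv2.Rodrigues(np.array(f["rvec"],float))[0]
    return Rm.T@(np.array(p)-np.array(f["tvec"]).ravel())
def dist(f): return np.array([f["k1"],0,0,0,0],float)
def proj(f,P):
    return cv2.projectPoints(np.array(P,float).reshape(-1,3),np.array(f["rvec"],float),np.array(f["tvec"],float),np.array(f["K"],float),dist(f))[0].reshape(-1,2)
def onplane(f,px,z):
    Rm=cv2.Rodrigues(np.array(f["rvec"],float))[0]
    n=cv2.undistortPoints(np.array(px,float).reshape(-1,1,2),np.array(f["K"],float),dist(f)).reshape(-1,2)
    o=-Rm.T@np.array(f["tvec"]).ravel(); d=np.c_[n,np.ones(len(n))]@Rm
    return o+d*((z-o[2])/d[:,2])[:,None]
def save(f,n): cv2.imwrite("pics/"+n,f["image"][:,:,::-1])
E
python3 - <<'E'
from h import *
np.set_printoptions(precision=4,suppress=True)
for c in("side","top"):
    f=manip.grab_frame(c); save(f,c+"0.png")
    print(c,c2w(f,[0,0,0]),f["K"][0],f["k1"])
    for l in("long_lid_mid","short_lid_mid","long_box","turntable_mid"):
        for d in manip.spot_point(f,l): p=c2w(f,d["location"]); print(l,round(d["score"],2),p,proj(f,p)[0])
s=manip.state(); print(s)
E
```

```text
side [ 0.3739 -0.7505  0.5044] [367.1247   0.     315.5683] -0.08401016584964055
long_lid_mid 0.72 [ 0.3142 -0.334  -0.0002] [247.4337 336.8705]
long_lid_mid 0.68 [ 0.6156 -0.3377  0.0583] [427.3125 299.8314]
short_lid_mid 0.49 [0.5729 0.3435 0.0529] [336.0753 147.7886]
long_box 0.68 [ 0.6099 -0.3363 -0.0015] [417.858  323.8852]
turntable_mid 0.91 [0.5652 0.0137 0.0348] [354.2165 205.0938]
top [0.282  0.0095 1.1671] [420.5215   0.     320.1467] -0.012502090528949265
long_lid_mid 0.81 [ 0.6128 -0.3405  0.0556] [450.5844 136.4933]
long_lid_mid 0.71 [ 0.3113 -0.3361 -0.0011] [450.8987 248.4233]
short_lid_mid 0.84 [0.5713 0.3462 0.051 ] [199.9757 158.1779]
long_box 0.91 [ 0.6132 -0.3409  0.0012] [445.1414 141.9699]
turntable_mid 0.97 [0.5539 0.0062 0.0334] [324.2344 162.6331]
{'time': 0.5, 'joint_pos': array([ 1.223 ,  0.0527,  1.6129, -0.    ,  1.476 , -0.119 ]), 'joint_vel': array([ 0.0014,  0.0006, -0.0032,  0.0021,  0.0005, -0.0007]), 'joint_efforts': array([ -0.0006, -39.3223, -37.0023,  -0.0002,   0.0015,  -0.    ]), 'tool_pos': array([0.1417, 0.6087, 0.2178]), 'tool_rot': array([-0.    ,  0.1141,  0.9935, -0.    ]), 'contact_force': array([-0.4077, -0.7225, -0.2608]), 'ft_torque': array([-0.0436,  0.0103, -0.0365]), 'grasp_force': 0.0, 'gripper_width': 0.9988390450336194}
```

View pics/side0.png

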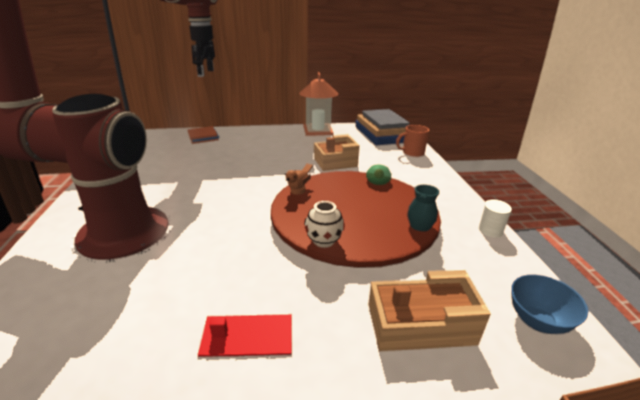

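View pics/top0.png

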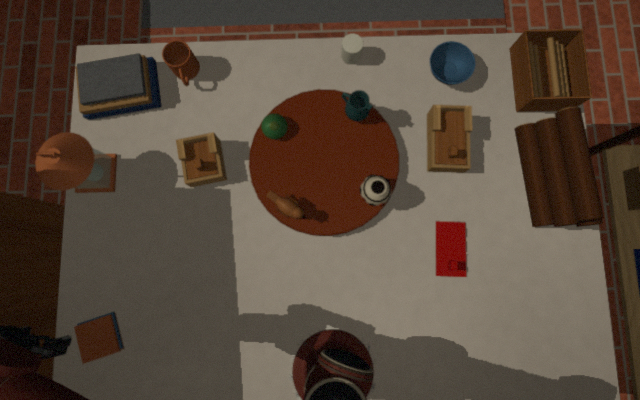

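The top picture shows the long box at about (450,138), with its handle at (457,153) towards the robot. The red look-alike is at (451,249), the short box at (200,158), and the turntable centre at (324,162) with its rim pieces on the diagonals. Next I'll get the yaw and refine the positions.

```bash
python3 - <<'E'
from h import *
np.set_printoptions(precision=4,suppress=True)
fs={c:manip.grab_frame(c) for c in("top","side")}
acc={}
for c,f in fs.items():
    for l in("long_lid_mid","long_box","turntable_mid"):
        for d in manip.spot_point(f,l): acc.setdefault(l,[]).append((c,c2w(f,d["location"])))
for l in acc:
    for a in acc[l]: print(l,*a)
f=fs["top"]
for l in("long_box","long_lid_mid"):
    for d in manip.silhouettes(f,l):
        m=d["pixels"]; 
        cs=max(cv2.findContours(m.astype(np.uint8),0,1)[0],key=len).reshape(-1,2)
        w=onplane(f,cs,0.056)[:,:2]; print(l,round(d["score"],2),m.sum(),cv2.minAreaRect(w.astype(np.float32)))
a=fs["top"]["image"][95:185,415:485]; b=fs["side"]["image"][262:352,362:492]
def ov(f,img,x0,y0,s):
    im=cv2.resize(img,None,fx=s,fy=s,interpolation=cv2.INTER_CUBIC)[:,:,::-1].copy()
    th=0.0;c=np.array([.613,-.339])
    L=lambda x,y,z:[c[0]+x,c[1]+y,z]
    for poly in([L(-.085,-.052,.056),L(.085,-.052,.056),L(.085,.052,.056),L(-.085,.052,.056)],[L(-.058,-.009,.088),L(-.032,-.009,.088),L(-.032,.009,.088),L(-.058,.009,.088)]):
        p=(proj(f,poly)-[x0,y0]+.5)*s
        cv2.polylines(im,[p.astype(int)],True,(255,0,0),1)
    return im
A=ov(fs["top"],a,415,95,4);B=ov(fs["side"],b,362,262,4)
out=np.zeros((max(len(A),len(B)),A.shape[1]+B.shape[1],3),np.uint8);out[:len(A),:A.shape[1]]=A;out[:len(B),A.shape[1]:]=B
cv2.imwrite("pics/c1.png",out); print(out.shape)
E
```

```text
long_lid_mid top [ 0.6135 -0.3377  0.0535]
long_lid_mid side [ 0.3167 -0.3327  0.0005]
long_lid_mid side [ 0.6141 -0.3386  0.0582]
long_box top [ 0.6131 -0.3407  0.0037]
long_box side [ 0.6092 -0.335  -0.0009]
turntable_mid top [0.5606 0.0081 0.0311]
turntable_mid top [ 0.6134 -0.3385  0.0534]
turntable_mid side [0.5659 0.0137 0.035 ]
long_box 0.59 1442 ((0.6088236570358276, -0.334939569234848), (0.12097205221652985, 0.18990486860275269), 85.04882049560547)
long_lid_mid 0.72 1523 ((0.3117915689945221, -0.3170796036720276), (0.07322357594966888, 0.14111976325511932), 86.22250366210938)
long_lid_mid 0.56 1451 ((0.610643744468689, -0.33986034989356995), (0.07877617329359055, 0.14875078201293945), 86.12110900878906)
(360, 800, 3)
```

View pics/c1.png

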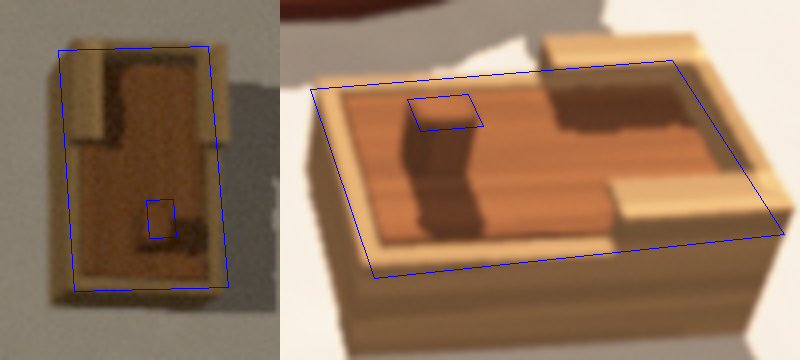

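The crops show the box turned a few degrees clockwise from my yaw-0 outline. The handle top is near (165,218) in the left crop and (443,113) in the right one, close to the model. I'll fit the pose properly.

```bash
cat > fit.py <<'E'
from h import *
from scipy.optimize import minimize
np.set_printoptions(precision=4,suppress=True)
fs={c:manip.grab_frame(c) for c in("top","side")}
M={}
for c,f in fs.items():
    m=np.zeros((400,640),bool)
    for l in("long_box","long_lid_mid"):
        for d in manip.silhouettes(f,l):
            q=d["pixels"]; yy,xx=np.nonzero(q)
            e=proj(f,[.613,-.339,.05])[0]
            print(c,l,round(d["score"],2),q.sum(),np.hypot(xx.mean()-e[0],yy.mean()-e[1]))
            if np.hypot(xx.mean()-e[0],yy.mean()-e[1])<15: m|=q
    M[c]=m.astype(float)
def blk(x0,x1,y0,y1,z0,z1): return np.array([[x,y,z] for x in(x0,x1) for y in(y0,y1) for z in(z0,z1)])
S=8
def render(f,p):
    im=np.zeros((400*S//1,640*S),np.uint8) if 0 else None
    x,y,th,h=p; c,s=np.cos(th),np.sin(th)
    out=np.zeros((1600,2560),np.uint8)
    for b in(blk(-.085,.085,-.052,.052,0,.056),blk(.015,.085,-.052,-.041+.004,.05,h),blk(.015,.085,.037,.052,.05,h),blk(-.058,-.032,-.009,.009,.056,.088)):
        w=np.c_[x+c*b[:,0]-s*b[:,1],y+s*b[:,0]+c*b[:,1],b[:,2]]
        q=cv2.convexHull(((proj(f,w)+.5)*4*16).astype(np.int32)-8)
        cv2.fillConvexPoly(out,q,1,shift=4)
    return cv2.resize(out.astype(np.float32),(640,400),interpolation=cv2.INTER_AREA)
def cost(p,v=("top","side")): return sum(np.abs(render(fs[c],p)-M[c]).sum()/M[c].sum() for c in v)
for v in(("top",),("side",),("top","side")):
    r=minimize(cost,[.613,-.339,-.06,.07],args=(v,),method="Nelder-Mead",options=dict(initial_simplex=[[.613,-.339,-.06,.07],[.619,-.339,-.06,.07],[.613,-.333,-.06,.07],[.613,-.339,.0,.07],[.613,-.339,-.06,.078]],maxiter=150))
    print(v,r.x,r.fun)
E
python3 fit.py
```

```text
top long_box 0.8 1534 3.203490035385746
top long_box 0.56 1463 2.1412219634273635
top long_lid_mid 0.73 1670 111.74661133877818
top long_lid_mid 0.68 1499 1.8735824647363435
side long_box 0.82 5312 14.642025788911653
side long_lid_mid 0.81 3787 181.5134097214304
side long_lid_mid 0.55 2946 5.536678898941174
('top',) [ 0.6119 -0.3392 -0.0757  0.0731] 0.0400237933378654
('side',) [ 0.614  -0.3376 -0.066   0.0764] 0.042820789636027146
('top', 'side') [ 0.6131 -0.3387 -0.0671  0.0769] 0.09267245609230648
```

Both views agree: box at (0.613, -0.339), yaw about -0.068 rad, lid point z about 0.055. That puts the handle at (0.568, -0.3355). Next I'll work out the moves.

```bash
cat > mv.py <<'E'
from h import *
np.set_printoptions(precision=3,suppress=True)
def tgt(yaw,pitch=0):  # tool y along lid y, tool z down, x ~ -lid x ; pitch raises lid front
    return R.from_euler("z",yaw)*R.from_euler("y",pitch)*R.from_matrix([[-1,0,0],[0,1,0],[0,0,-1]])
def rel(pos,yaw,pitch=0,now=None):
    s=manip.state(); q=s["tool_rot"]; R0=R.from_quat([q[1],q[2],q[3],q[0]]); p0=s["tool_pos"]
    if now: p0=np.array(now[0]);R0=tgt(*now[1:])
    print(pos,yaw,pitch,"-> turn",(R0.inv()*tgt(yaw,pitch)).as_rotvec(),"shift cm",100*R0.inv().apply(np.array(pos)-p0))
E
python3 - <<'E'
from mv import *
f=manip.grab_frame("top")
c=np.array([.562,.010])
for n,px,z in(("pot",(376,188),.11),("pitcher",(358,104),.12),("pw",(275,126),.06),("bird",(288,205),.08)):
    w=onplane(f,[px],z)[0,:2]-c; print(n,w,np.degrees(np.arctan2(w[1],w[0])),np.hypot(*w))
rel([.45,.25,.218],-.068); rel([.568,-.3355,.19],-.068)
E
```

```text
pot [-0.096 -0.134] -125.71281307962127 0.16479744020789722
pitcher [ 0.126 -0.096] -37.22230624303909 0.15798592107295545
pw [0.092 0.129] 54.40947961485331 0.15833182226910983
bird [-0.13   0.094] 144.23876823625383 0.16039920882739966
[0.45, 0.25, 0.218] -0.068 0 -> turn [ 0.    -0.    -0.161] shift cm [-38.16  -27.944  -0.021]
[0.568, -0.3355, 0.19] -0.068 0 -> turn [ 0.    -0.    -0.161] shift cm [-62.933 -82.291   2.778]
```

Emit:
apply_moves(
  moves=[
    [[0, 0, -0.16], [-38.2, -28, 0], 0],
    [[0, 0, -0.16], [-38.2, -28, 0], 0],
    [[0, 0, -0.16], [-38.2, -28, 0], 0],
    [[0, 0, -0.16], [-38.2, -28, 0], 0],
    [[0, 0, -0.16], [-38.2, -28, 0], 0],
    [[0, 0, -0.16], [-38.2, -28, 0], 0],
    [[0, 0, -0.16], [-38.2, -28, 0], 0],
    [[0, 0, -0.16], [-38.2, -28, 0], 0],
    [[0, 0, -0.16], [-38.2, -28, 0], 0],
    [[0, 0, -0.16], [-62.9, -82.3, 0], 0],
    [[0, 0, -0.16], [-62.9, -82.3, 0], 0],
    [[0, 0, -0.16], [-62.9, -82.3, 0], 0],
    [[0, 0, -0.16], [-62.9, -82.3, 0], 0],
    [[0, 0, -0.16], [-62.9, -82.3, 0], 0],
    [[0, 0, -0.16], [-62.9, -82.3, 0], 0],
    [[0, 0, -0.16], [-62.9, -82.3, 0], 0],
    [[0, 0, -0.16], [-62.9, -82.3, 0], 0],
    [[0, 0, -0.16], [-62.9, -82.3, 0], 0],
    [[0, 0, -0.16], [-62.9, -82.3, 0], 0],
    [[0, 0, -0.16], [-62.9, -82.3, 0], 0],
  ],
)

```text
time: 3.35
tool_pos: [0.5532, -0.2714, 0.2179]
tool_rot: [0.0, 0.035, 0.999, -0.0]
contact_force: [0.9, 0.4, -0.3]
gripper_width: 0.502
grasp_force: 0.0
```

```bash
python3 - <<'E'
from mv import *
rel([.568,-.3355,.13],-.068); rel([.568,-.3355,.077],-.068); print(manip.state()["gripper_width"])
E
```

```text
[0.568, -0.3355, 0.13] -0.068 0 -> turn [-0.     0.001 -0.001] shift cm [-1.915 -6.29   8.795]
[0.568, -0.3355, 0.077] -0.068 0 -> turn [-0.     0.001 -0.001] shift cm [-1.912 -6.29  14.095]
0.5021250817663714
```

Emit:
apply_moves(
  moves=[
    [[0, 0, 0], [-1.9, -6.3, 0], 0],
    [[0, 0, 0], [-1.9, -6.3, 0], 0],
    [[0, 0, 0], [-1.9, -6.3, 3], 0],
    [[0, 0, 0], [-1.9, -6.3, 6], 0],
    [[0, 0, 0], [-1.9, -6.3, 8], 0],
    [[0, 0, 0], [-1.9, -6.3, 8], 0],
    [[0, 0, 0], [-1.9, -6.3, 8], 0],
  ],
)

```text
time: 4.05
tool_pos: [0.5677, -0.3329, 0.1381]
tool_rot: [-0.0, 0.034, 0.999, 0.0]
contact_force: [0.3, -0.1, 0.1]
gripper_width: 0.499
grasp_force: 0.0
```

```bash
python3 - <<'E'
from mv import *
rel([.568,-.3355,.077],-.068)
fs={c:manip.grab_frame(c) for c in("top","side")}
a=cv2.resize(fs["top"]["image"][85:185,405:495],None,fx=4,fy=4); b=cv2.resize(fs["side"]["image"][222:352,362:492],None,fx=3.08,fy=3.08)[:400]
cv2.imwrite("pics/c2.png",np.hstack([a,b])[:,:,::-1])
E
```

```text
[0.568, -0.3355, 0.077] -0.068 0 -> turn [ 0. -0. -0.] shift cm [-0.045 -0.255  6.106]
```

View pics/c2.png

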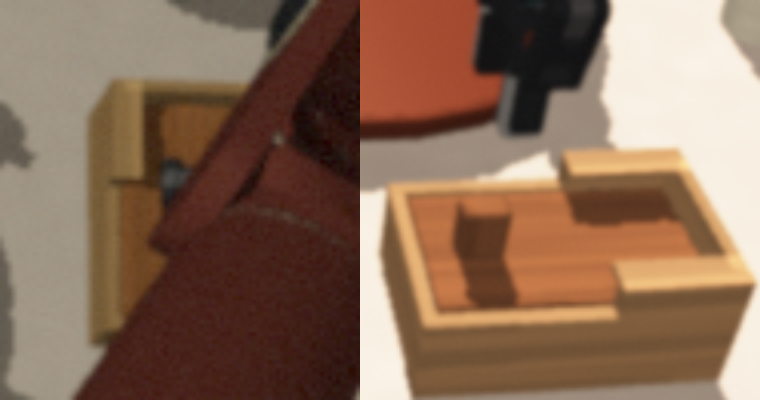

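```bash
python3 - <<'E'
from mv import *
f=manip.grab_frame("side"); s=manip.state(); p=s["tool_pos"]; print(p)
X=lambda P:(proj(f,P)-[362,222])*3.08+[360,0]
print("tips near/far",X([p+[0,-.025,-.012],p+[0,.025,-.012]]),"handle top",X([.568,-.3355,.088]))
for l in("long_lid_mid",):
  for d in manip.spot_point(f,l): print(c2w(f,d["location"]))
E
```

```text
[ 0.569 -0.334  0.14 ]
tips near/far [[511.436 176.475]
 [479.953 111.448]] handle top [[483.517 203.79 ]]
[ 0.613 -0.339  0.059]
[ 0.314 -0.335  0.001]
```

```bash
python3 - <<'E'
from mv import *
fs={c:manip.grab_frame(c) for c in("top","side")}
p=manip.state()["tool_pos"]; print(p)
ims=[]
for c,(x0,y0,w,h) in(("top",(405,85,90,100)),("side",(362,222,100,100))):
    f=fs[c]; im=cv2.resize(f["image"][y0:y0+h,x0:x0+w],None,fx=4,fy=4)[:,:,::-1].copy()
    for P,col in((p+[0,-.022,-.011],(255,0,0)),(p+[0,.022,-.011],(0,255,0)),(np.array([.568,-.3355,.088]),(255,0,255)),(p+[0,0,.05],(255,255,0))):
        q=(proj(f,P)[0]-[x0,y0]+.5)*4; cv2.circle(im,tuple(int(v) for v in q),4,col,-1)
    ims.append(im)
cv2.imwrite("pics/c3.png",np.hstack(ims))
E
```

```text
[ 0.568 -0.334  0.139]
```

View pics/c3.png

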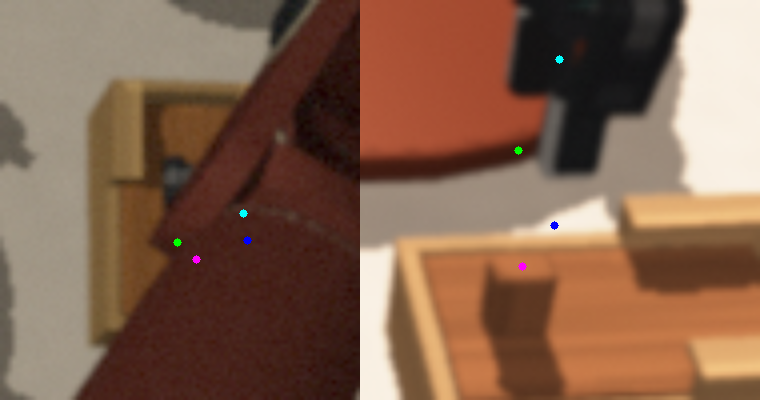

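```bash
python3 - <<'E'
from mv import *
fs={c:manip.grab_frame(c) for c in("top","side")}
f=fs["side"]
R0=R.from_quat([.1141,.9935,0,0]); p0=np.array([.1417,.6087,.2178])
for y in(-.0425,0,.0425): print("start tip",y,proj(f,p0+R0.apply([0,y,.004])), "top",proj(fs["top"],p0+R0.apply([0,y,.004])))
s=manip.state(); p=s["tool_pos"];q=s["tool_rot"];R1=R.from_quat([q[1],q[2],q[3],q[0]]);print(s["joint_pos"])
x0,y0=370,190
im=f["image"][y0:y0+85,x0:x0+110].astype(float); im=(255*(im/255)**.55).astype(np.uint8)
im=cv2.resize(im,None,fx=7,fy=7,interpolation=cv2.INTER_CUBIC)[:,:,::-1].copy()
for y,col in((-.022,(255,0,0)),(.022,(0,255,0))):
  a=[(proj(f,p+R1.apply([0,y,z]))[0]-[x0,y0]+.5)*7 for z in(.011,-.04)]
  cv2.line(im,*[tuple(int(v) for v in k) for k in a],col,2)
cv2.imwrite("pics/c4.png",im)
b=cv2.imread("pics/side0.png")[20:90,170:240]; cv2.imwrite("pics/c5.png",cv2.resize((255*(b/255.)**.55).astype(np.uint8),None,fx=7,fy=7))
E
```

```text
start tip -0.0425 [[201.636  84.428]] top [[ 74.431 336.653]]
start tip 0 [[206.197  81.718]] top [[ 56.269 332.448]]
start tip 0.0425 [[210.513  79.161]] top [[ 38.217 328.258]]
[-0.644  0.187  1.601 -0.     1.352 -2.146]
```

View pics/c4.png

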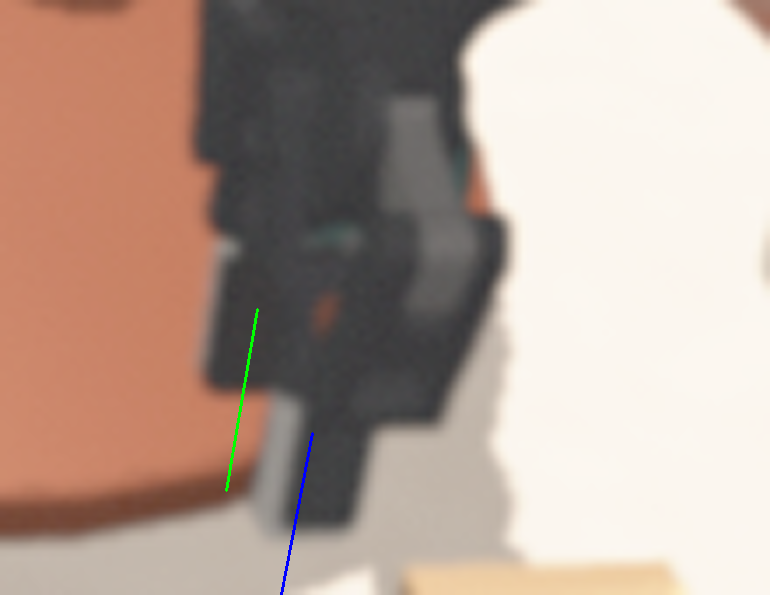

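The crop shows the gripper's visible finger tip around (305,525), which doesn't line up with the two tips I expected. I'll open and close the fingers at hover to see which parts move.

Emit:
apply_moves(
  moves=[
    [[0, 0, 0], [0, 0, 0], -1],
    [[0, 0, 0], [0, 0, 0], -1],
    [[0, 0, 0], [0, 0, 0], -1],
    [[0, 0, 0], [0, 0, 0], -1],
    [[0, 0, 0], [0, 0, 0], -1],
  ],
)

```text
time: 4.95
tool_pos: [0.5676, -0.3334, 0.1377]
tool_rot: [-0.0, 0.034, 0.999, 0.0]
contact_force: [0.1, -0.4, -0.1]
gripper_width: 1.001
grasp_force: 0.0
```

```bash
python3 - <<'E'
from h import *
f=manip.grab_frame("side"); save(f,"op.png"); g=manip.grab_frame("top"); save(g,"opt.png"); s=manip.state(); print(s["tool_pos"],s["gripper_width"])
E
```

```text
[ 0.56765207 -0.33337036  0.13776889] 1.000585477075509
```

Emit:
apply_moves(
  moves=[
    [[0, 0, 0], [0, 0, 0], 1],
    [[0, 0, 0], [0, 0, 0], 1],
    [[0, 0, 0], [0, 0, 0], 1],
    [[0, 0, 0], [0, 0, 0], 1],
    [[0, 0, 0], [0, 0, 0], 1],
    [[0, 0, 0], [0, 0, 0], 1],
    [[0, 0, 0], [0, 0, 0], 1],
  ],
)

```text
time: 5.75
tool_pos: [0.5677, -0.3334, 0.1378]
tool_rot: [-0.0, 0.034, 0.999, 0.0]
contact_force: [-0.7, 0.1, -0.1]
gripper_width: -0.004
grasp_force: 0.0
```

```bash
python3 - <<'E'
from mv import *
f=manip.grab_frame("side"); save(f,"cl.png"); g=manip.grab_frame("top"); s=manip.state(); p=s["tool_pos"];print(p,s["gripper_width"])
q=s["tool_rot"];R1=R.from_quat([q[1],q[2],q[3],q[0]])
x0,y0,k=380,190,5
ims=[]
for n,w,z in(("op.png",.0425,.004),("cl.png",.0,.017)):
    im=cv2.imread("pics/"+n)[y0:y0+100,x0:x0+78]; im=(255*(im/255.)**.55).astype(np.uint8); im=cv2.resize(im,None,fx=k,fy=k,interpolation=cv2.INTER_CUBIC)
    for y,c in((w,(0,255,0)),(-w,(255,0,0))):
        u=(proj(f,p+R1.apply([0,y,z]))[0]-[x0,y0]+.5)*k; cv2.circle(im,tuple(int(v) for v in u),4,c,-1)
    ims.append(im)
cv2.imwrite("pics/c6.png",np.hstack(ims))
E
```

```text
[ 0.568 -0.333  0.138] -0.0037108382030761667
```

View pics/c6.png

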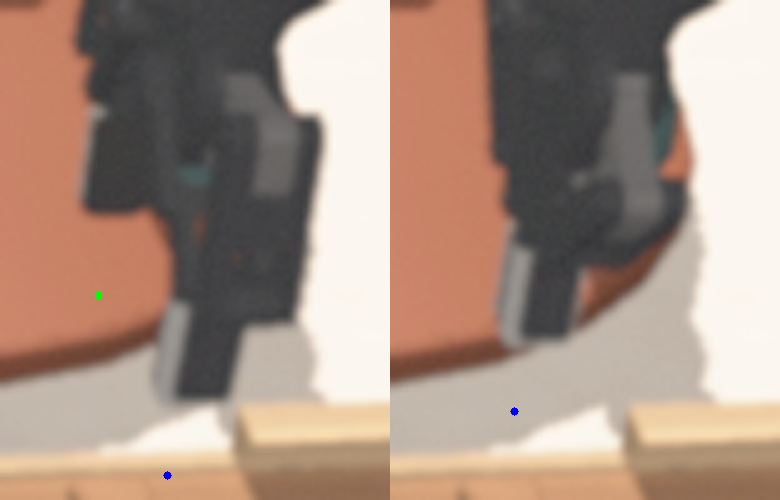

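The open and closed crops show the fingers closing along y as expected. But both tips sit about (+5,-15) px from where the reported TCP projects, so the robot's reported pose and the cameras disagree. A base rotation of about 0.06 rad would explain it, so I'll check that against the start pictures.

```bash
python3 - <<'E'
from mv import *
fs={c:manip.grab_frame(c) for c in("top","side")}
s=manip.state();p1=s["tool_pos"];q=s["tool_rot"];R1=R.from_quat([q[1],q[2],q[3],q[0]])
R0=R.from_quat([.1141,.9935,0,0]); p0=np.array([.1417,.6087,.2178])
ims=[]
for n,c,(x0,y0),P,Q in(("top0.png","top",(0,300),p0,R0),("side0.png","side",(165,10),p0,R0),("opt.png","top",(410,100),p1,R1)):
    k=5;im=cv2.imread("pics/"+n)[y0:y0+80,x0:x0+50*(2 if 0 else 1)+ (30 if n=="top0.png" else 0)]; im=(255*(im/255.)**.55).astype(np.uint8); im=cv2.resize(im,None,fx=k,fy=k,interpolation=cv2.INTER_CUBIC)
    for d,cols in((0,((0,255,0),(255,0,0))),(.06,((0,255,255),(255,0,255)))):
        for y,col in((.0425,cols[0]),(-.0425,cols[1])):
            u=(proj(fs[c],R.from_euler("z",d).apply(P+Q.apply([0,y,.004])))[0]-[x0,y0]+.5)*k; cv2.circle(im,tuple(int(v) for v in u),3,col,-1)
    ims.append(im[:, :400 if n=="top0.png" else 250])
im=np.hstack(ims)[:, :900]; im=cv2.resize(im,(800,int(im.shape[0]*800/im.shape[1]))); cv2.imwrite("pics/c7.png",im)
print(proj(fs["top"],[0,0,0]),proj(fs["side"],[[0,0,0]]),p1)
E
```

```text
[[331.832 370.206]] [[121.926 231.377]] [ 0.568 -0.333  0.138]
```

View pics/c7.png

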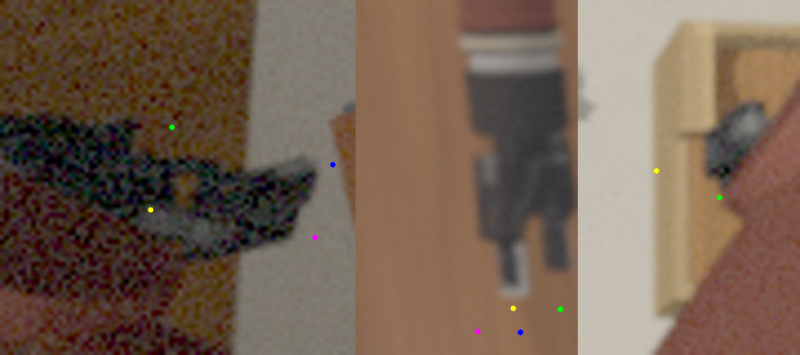

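The start pictures rule out the rotation. The tips appear about 30 mm higher than I assumed in every view and pose, with little sideways error. I'll check nose_length and fit the offset numerically.

```bash
python3 - <<'E'
from mv import *
from scipy.optimize import least_squares
print("nose",manip.nose_length)
fs={c:manip.grab_frame(c) for c in("top","side")}
f=fs["side"]
s=manip.state();p1=s["tool_pos"];q=s["tool_rot"];R1=R.from_quat([q[1],q[2],q[3],q[0]])
R0=R.from_quat([.1141,.9935,0,0]); p0=np.array([.1417,.6087,.2178])
# observed tips (side view): pose, local y, local z, pixel
k=800/900*5
obs=[(p1,R1,-.0425-.006,.004,(380+195/5,190+397/5)),(p1,R1,.0425+.006,.004,(380+120/5,190+211/5)),(p1,R1,-.006,.017,(380+(540-390)/5,190+341/5)),
 (p0,R0,-.0425-.006,.004,(165+(513-355.5)/k,10+293/k)),(p0,R0,.0425+.006,.004,(165+(557-355.5)/k,10+270/k))]
def res(d,o): return np.concatenate([proj(f,P+Q.apply([0,y,z])+d)[0]-u for P,Q,y,z,u in o])
for o in(obs[:3],obs[3:],obs):
    for dof in("z","xz"):
        g=lambda v:res(np.array([v[1] if dof=="xz" else 0,0,v[0]]),o)
        r=least_squares(g,[0.0,0][:len(dof)],diff_step=1e-4,x_scale=.01); print(len(o),dof,r.x,r.fun)
E
```

```text
nose 0.017
3 z [0.033] [-1.339  0.845 -3.141 -1.915 -1.564 -0.106]
3 xz [0.032 0.003] [ 0.773  1.215 -1.284 -1.526  0.407  0.259]
2 z [0.03] [-0.547  0.21  -0.142 -0.135]
2 xz [0.03  0.001] [-0.185  0.167  0.198 -0.174]
5 z [0.032] [-1.396  1.113 -3.181 -1.666 -1.612  0.147 -0.638 -0.526 -0.219 -0.828]
5 xz [0.031 0.003] [ 0.624  1.352 -1.41  -1.401  0.271  0.388  0.303 -0.331  0.661 -0.642]
```

Emit:
apply_moves(
  moves=[
    [[0, 0, 0], [0.1, -0.2, 0], -0.4],
    [[0, 0, 0], [0.1, -0.2, 0], -0.4],
    [[0, 0, 0], [0.1, -0.2, 0], -0.4],
    [[0, 0, 0], [0.1, -0.2, 2], -0.4],
    [[0, 0, 0], [0.1, -0.2, 4], -0.4],
    [[0, 0, 0], [0.1, -0.2, 6], -0.4],
    [[0, 0, 0], [0.1, -0.2, 6], -0.4],
    [[0, 0, 0], [0.1, -0.2, 6], -0.4],
  ],
)

```text
time: 6.85
tool_pos: [0.5664, -0.3352, 0.0777]
tool_rot: [-0.0, 0.034, 0.999, 0.0]
contact_force: [-0.1, 0.3, 0.8]
gripper_width: 0.705
grasp_force: 0.0
```

```bash
cat > pic.py <<'E'
from mv import *
import sys
f=manip.grab_frame("side");g=manip.grab_frame("top"); s=manip.state(); p=s["tool_pos"];print(p,s["gripper_width"],s["contact_force"])
q=s["tool_rot"];R1=R.from_quat([q[1],q[2],q[3],q[0]])
k=5;ims=[]
for F,(x0,y0,w) in((f,(375,230,90)),(g,(410,95,70))):
    im=F["image"][y0:y0+100,x0:x0+w,::-1]; im=(255*(im/255.)**.55).astype(np.uint8); im=cv2.resize(im,None,fx=k,fy=k,interpolation=cv2.INTER_CUBIC)
    gw=s["gripper_width"]*.0425
    for y,c in((gw,(0,255,0)),(-gw,(255,0,0))):
        u=(proj(F,p+R1.apply([0,y,.017-.013*s["gripper_width"]])+[0,0,.031])[0]-[x0,y0]+.5)*k; cv2.circle(im,tuple(int(v) for v in u),4,c,-1)
    ims.append(im)
cv2.imwrite("pics/%s.png"%sys.argv[1],np.hstack(ims))
E
python3 pic.py d1
```

```text
[ 0.567 -0.336  0.079] 0.6997155035661129 [0.359 0.041 0.338]
```

View pics/d1.png

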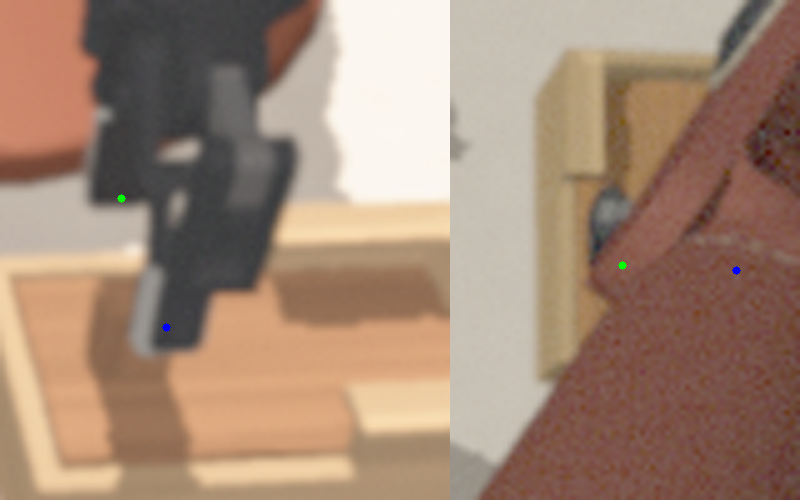

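The near finger tip (180,350) is clearly still well above the lid, about level with the handle top. The 31 mm prediction dots fit in both views. I'll go down further in small steps, watching the force.

Emit:
apply_moves(
  moves=[
    [[0, 0, 0], [0.1, 0, 1], -0.4],
    [[0, 0, 0], [0.1, 0, 1.3], -0.4],
    [[0, 0, 0], [0.1, 0, 1.5], -0.4],
    [[0, 0, 0], [0.1, 0, 1.5], -0.4],
  ],
)

```text
time: 7.35
tool_pos: [0.5653, -0.335, 0.0623]
tool_rot: [-0.0, 0.034, 0.999, 0.0]
contact_force: [0.5, -0.4, 0.2]
gripper_width: 0.704
grasp_force: 0.0
```

Emit:
apply_moves(
  moves=[
    [[0, 0, 0], [0, 0, 0.3], -0.4],
    [[0, 0, 0], [0, 0, 0.3], -0.4],
  ],
)

```text
time: 7.55
tool_pos: [0.5654, -0.3351, 0.0595]
tool_rot: [-0.0, 0.034, 0.999, 0.0]
contact_force: [-0.1, -0.6, -0.4]
gripper_width: 0.7
grasp_force: 0.0
```

Emit:
apply_moves(
  moves=[
    [[0, 0, 0], [0, 0, 0.6], -0.4],
    [[0, 0, 0], [0, 0, 1.1], -0.4],
    [[0, 0, 0], [0, 0, 1.1], -0.4],
  ],
)

```text
time: 7.85
tool_pos: [0.5648, -0.3347, 0.0474]
tool_rot: [-0.001, 0.034, 0.999, 0.001]
contact_force: [-0.6, 0.7, -0.1]
gripper_width: 0.698
grasp_force: 0.0
```

Emit:
apply_moves(
  moves=[
    [[0, 0, 0], [0, 0, 0], 0.2],
    [[0, 0, 0], [0, 0, 0], 0.4],
    [[0, 0, 0], [0, 0, 0], 1],
    [[0, 0, 0], [0, 0, 0], 1],
    [[0, 0, 0], [0, 0, 0], 1],
    [[0, 0, 0], [0, 0, 0], 1],
  ],
)

```text
time: 8.45
tool_pos: [0.5658, -0.3355, 0.0493]
tool_rot: [0.0, 0.034, 0.999, -0.0]
contact_force: [-0.4, -0.1, 2.4]
gripper_width: 0.203
grasp_force: 60.0
```

Gripped: the opening is about 17 mm, which matches the handle, at 60 N. Now I'll raise and tilt the handle end.

Emit:
apply_moves(
  moves=[
    [[0, 0.02, 0], [-0.05, 0, -0.3], 1],
    [[0, 0.04, 0], [-0.1, 0, -0.6], 1],
    [[0, 0.06, 0], [-0.15, 0, -0.9], 1],
    [[0, 0.06, 0], [-0.15, 0, -1.1], 1],
    [[0, 0.06, 0], [-0.15, 0, -1.1], 1],
    [[0, 0.06, 0], [-0.15, 0, -1.1], 1],
  ],
)

```text
time: 9.05
tool_pos: [0.5669, -0.3352, 0.0596]
tool_rot: [-0.03, 0.034, 0.999, 0.001]
contact_force: [-0.5, 0.4, -1.3]
gripper_width: 0.195
grasp_force: 59.7
```

```bash
python3 - <<'E'
from mv import *
s=manip.state(); print(s["tool_pos"],s["contact_force"],s["ft_torque"],s["gripper_width"])
p=s["tool_pos"]; L=np.array([np.cos(-.068),np.sin(-.068),0])
rel(p-.09*L,-.068,.06); rel(p-.09*L+[0,0,.02],-.068,.06)
for d in manip.spot_point(manip.grab_frame("side"),"long_lid_mid"): pass
f=manip.grab_frame("side")
for d in manip.spot_point(f,"long_lid_mid"): print(d["score"],c2w(f,d["location"]))
E
```

```text
[ 0.567 -0.335  0.06 ] [-0.547  0.421 -1.253] [-0.04  -0.032 -0.009] 0.194518577421956
[ 0.477 -0.329  0.06 ] -0.068 0.06 -> turn [ 0.    -0.    -0.001] shift cm [ 8.984 -0.007  0.542]
[ 0.477 -0.329  0.08 ] -0.068 0.06 -> turn [ 0.    -0.    -0.001] shift cm [ 9.104 -0.006 -1.454]
0.97 [ 0.613 -0.339  0.064]
0.76 [ 0.317 -0.335  0.002]
```

Emit:
apply_moves(
  moves=[
    [[0, 0, 0], [1, 0, 0.06], 1],
    [[0, 0, 0], [2, 0, 0.12], 1],
    [[0, 0, 0], [3, 0, 0.18], 1],
    [[0, 0, 0], [4, 0, 0.24], 1],
    [[0, 0, 0], [5, 0, 0.3], 1],
    [[0, 0, 0], [6, 0, 0.36], 1],
    [[0, 0, 0], [7, 0, 0.42], 1],
    [[0, 0, 0], [8, 0, 0.48], 1],
    [[0, 0, 0], [9, 0, 0.54], 1],
    [[0, 0, 0], [9, 0, 0.54], 1],
  ],
)

```text
time: 10.25
tool_pos: [0.4758, -0.3289, 0.0596]
tool_rot: [-0.03, 0.035, 0.999, 0.001]
contact_force: [-0.2, 0.5, -0.6]
gripper_width: 0.195
grasp_force: 59.7
```

```bash
python3 - <<'E'
from mv import *
s=manip.state(); print(s["tool_pos"],s["contact_force"],s["ft_torque"],s["gripper_width"])
f=manip.grab_frame("side")
for d in manip.spot_point(f,"long_lid_mid"): print(d["score"],c2w(f,d["location"]))
p=s["tool_pos"]; rel([p[0],p[1],.20],-.068,0)
# place: lid yaw .157
yaw=.157; c=np.array([.561,.010]); h=c-.0445*np.array([np.cos(yaw),np.sin(yaw)])
print("handle target",h)
now=([p[0],p[1],.20],-.068,0)
rel([h[0],h[1],.20],yaw,0,now)
E
```

```text
[ 0.476 -0.329  0.06 ] [-0.16   0.515 -0.572] [-0.028  0.002 -0.016] 0.19471152034866057
0.64 [ 0.316 -0.333  0.004]
0.6 [ 0.52  -0.33   0.064]
[np.float64(0.4757991093468595), np.float64(-0.3289194872875501), 0.2] -0.068 0 -> turn [-0.    -0.059 -0.001] shift cm [  0.957   0.022 -13.97 ]
handle target [0.517 0.003]
[np.float64(0.5170473146332203), np.float64(0.0030421663537514732), 0.2] 0.157 0 -> turn [ 0.     0.    -0.225] shift cm [-1.86 33.4   0.  ]
```

Emit:
apply_moves(
  moves=[
    [[0, 0, 0], [0.1, 0, -1.5], 1],
    [[0, 0, 0], [0.2, 0, -4], 1],
    [[0, -0.02, 0], [0.5, 0, -7], 1],
    [[0, -0.04, 0], [0.7, 0, -10], 1],
    [[0, -0.06, 0], [1, 0, -13], 1],
    [[0, -0.06, 0], [1, 0, -14], 1],
    [[0, -0.06, 0], [1, 0, -14], 1],
    [[0, -0.06, 0], [1, 0, -14], 1],
  ],
)

```text
time: 11.15
tool_pos: [0.4753, -0.3286, 0.199]
tool_rot: [-0.001, 0.034, 0.999, 0.001]
contact_force: [-0.3, 0.2, -1.5]
gripper_width: 0.2
grasp_force: 59.7
```

```bash
python3 - <<'E'
from mv import *
rel([.517,.0035,.2],.157,0); s=manip.state(); print(s["tool_pos"],s["gripper_width"])
E
```

```text
[0.517, 0.0035, 0.2] 0.157 0 -> turn [ 0.001 -0.001 -0.226] shift cm [-1.884 33.418 -0.065]
[ 0.475 -0.329  0.199] 0.20014260434157066
```

Emit:
apply_moves(
  moves=[
    [[0, 0, -0.02], [-0.2, 3, 0], 1],
    [[0, 0, -0.04], [-0.4, 6, 0], 1],
    [[0, 0, -0.06], [-0.6, 10, 0], 1],
    [[0, 0, -0.09], [-0.8, 14, 0], 1],
    [[0, 0, -0.12], [-1, 18, 0], 1],
    [[0, 0, -0.15], [-1.3, 22, 0], 1],
    [[0, 0, -0.18], [-1.5, 26, 0], 1],
    [[0, 0, -0.2], [-1.7, 30, 0], 1],
    [[0, 0, -0.22], [-1.8, 32, 0], 1],
    [[0, 0, -0.225], [-1.9, 33.4, 0], 1],
    [[0, 0, -0.225], [-1.9, 33.4, 0], 1],
    [[0, 0, -0.225], [-1.9, 33.4, 0], 1],
    [[0, 0, -0.225], [-1.9, 33.4, 0], 1],
  ],
)

```text
time: 12.45
tool_pos: [0.5172, 0.0019, 0.1997]
tool_rot: [-0.0, -0.077, 0.997, -0.0]
contact_force: [0.1, -0.2, -1.1]
gripper_width: 0.203
grasp_force: 59.6
```

```bash
python3 - <<'E'
from mv import *
s=manip.state(); print(s["tool_pos"],s["contact_force"],s["gripper_width"])
rel([.517,.0035,.06],.157,0)
for c in("side","top"):
    f=manip.grab_frame(c)
    for l in("long_lid_mid","turntable_mid"):
        for d in manip.spot_point(f,l): print(c,l,round(d["score"],2),c2w(f,d["location"]))
E
```

```text
[0.517 0.002 0.2  ] [ 0.071 -0.245 -1.096] 0.20270636340138806
[0.517, 0.0035, 0.06] 0.157 0 -> turn [-0.    -0.001 -0.002] shift cm [-0.014  0.169 13.969]
side long_lid_mid 0.57 [0.566 0.012 0.206]
side long_lid_mid 0.57 [ 0.316 -0.331  0.004]
side turntable_mid 0.9 [0.565 0.015 0.031]
top long_lid_mid 0.97 [ 0.312 -0.336  0.001]
```

Emit:
apply_moves(
  moves=[
    [[0, 0, 0], [0, 0.15, 2], 1],
    [[0, 0, 0], [0, 0.15, 4], 1],
    [[0, 0, 0], [0, 0.15, 6], 1],
    [[0, 0, 0], [0, 0.15, 8], 1],
    [[0, 0, 0], [0, 0.15, 10], 1],
    [[0, 0, 0], [0, 0.15, 12], 1],
    [[0, 0, 0], [0, 0.15, 13.5], 1],
    [[0, 0, 0], [0, 0.15, 14.5], 1],
    [[0, 0, 0], [0, 0.15, 15.2], 1],
    [[0, 0, 0], [0, 0.15, 15.5], 1],
    [[0, 0, 0], [0, 0.15, 15.5], 1],
    [[0, 0, 0], [0, 0.15, 15.5], 1],
  ],
)

```text
time: 13.95
tool_pos: [0.5179, 0.0043, 0.046]
tool_rot: [0.001, -0.078, 0.997, -0.0]
contact_force: [0.7, 0.7, -0.8]
gripper_width: 0.198
grasp_force: 59.7
```

```bash
python3 - <<'E'
from mv import *
rel([.517,.0035,.036],.157,0)
for i in range(2):
    f=manip.grab_frame("side")
    for l in("long_lid_mid","turntable_mid"):
        for d in manip.spot_point(f,l): print(l,round(d["score"],2),c2w(f,d["location"]))
s=manip.state(); print(s["tool_pos"],s["contact_force"])
E
```

```text
[0.517, 0.0035, 0.036] 0.157 0 -> turn [-0.     0.001 -0.001] shift cm [ 0.098 -0.062  0.998]
long_lid_mid 0.76 [ 0.314 -0.331 -0.001]
long_lid_mid 0.6 [0.565 0.01  0.059]
turntable_mid 0.72 [0.568 0.012 0.034]
long_lid_mid 0.88 [ 0.315 -0.332  0.001]
long_lid_mid 0.71 [0.564 0.013 0.056]
turntable_mid 0.56 [0.57  0.017 0.037]
[0.517 0.004 0.046] [-0.078 -0.022 -1.061]
```

Emit:
apply_moves(
  moves=[
    [[0, 0, 0], [0, 0, 0.4], 1],
    [[0, 0, 0], [0, 0, 0.8], 1],
    [[0, 0, 0], [0, 0, 1], 1],
    [[0, 0, 0], [0, 0, 1.1], 1],
    [[0, 0, 0], [0, 0, 1.1], 1],
  ],
)

```text
time: 14.75
tool_pos: [0.5169, 0.0044, 0.0338]
tool_rot: [-0.0, -0.078, 0.997, 0.0]
contact_force: [-0.2, -0.6, -1.5]
gripper_width: 0.194
grasp_force: 59.7
```

Emit:
apply_moves(
  moves=[
    [[0, 0, 0], [0, 0, 0.1], 1],
    [[0, 0, 0], [0, 0, 0.2], 1],
    [[0, 0, 0], [0, 0, 0.2], 1],
  ],
)

```text
time: 15.05
tool_pos: [0.5171, 0.0044, 0.0321]
tool_rot: [-0.0, -0.078, 0.997, 0.0]
contact_force: [0.0, 0.0, -1.1]
gripper_width: 0.2
grasp_force: 59.7
```

Emit:
apply_moves(
  moves=[
    [[0, 0, 0], [0, 0, 0.1], 1],
    [[0, 0, 0], [0, 0, 0.1], 1],
  ],
)

```text
time: 15.25
tool_pos: [0.5173, 0.0043, 0.0313]
tool_rot: [0.0, -0.078, 0.997, -0.0]
contact_force: [0.6, 0.7, -1.3]
gripper_width: 0.199
grasp_force: 59.8
```

Emit:
apply_moves(
  moves=[
    [[0, 0, 0], [0, 0, 0.1], 1],
    [[0, 0, 0], [0, 0, 0.1], 1],
  ],
)

```text
time: 15.45
tool_pos: [0.5174, 0.0043, 0.0312]
tool_rot: [-0.0, -0.078, 0.997, -0.0]
contact_force: [-3.9, 0.8, 4.8]
gripper_width: 0.202
grasp_force: 60.6
```

Emit:
apply_moves(
  moves=[
    [[0, 0, 0], [0, 0, 0.1], 1],
    [[0, 0, 0], [0, 0, 0.1], 1],
  ],
)

```text
time: 15.65
tool_pos: [0.5175, 0.0043, 0.0312]
tool_rot: [-0.0, -0.078, 0.997, -0.0]
contact_force: [-6.5, 0.8, 11.7]
gripper_width: 0.198
grasp_force: 61.5
```

Contact at the expected height. I'll ease off, release, and go straight up.

Emit:
apply_moves(
  moves=[
    [[0, 0, 0], [0, 0, -0.1], 1],
    [[0, 0, 0], [0, 0, -0.1], 1],
    [[0, 0, 0], [0, 0, -0.1], 0.4],
    [[0, 0, 0], [0, 0, -0.1], 0.2],
    [[0, 0, 0], [0, 0, -0.1], 0],
    [[0, 0, 0], [0, 0, -0.1], 0],
    [[0, 0, 0], [0, 0, -0.1], 0],
  ],
)

```text
time: 16.35
tool_pos: [0.517, 0.0044, 0.0299]
tool_rot: [-0.0, -0.078, 0.997, 0.0]
contact_force: [-0.9, 0.2, -0.2]
gripper_width: 0.498
grasp_force: 0.0
```

Emit:
apply_moves(
  moves=[
    [[0, 0, 0], [0, 0, -1], 0],
    [[0, 0, 0], [0, 0, -2], 0],
    [[0, 0, 0], [0, 0, -4], 0],
    [[0, 0, 0], [0, 0, -7], 0],
    [[0, 0, 0], [0, 0, -10], 0],
    [[0, 0, 0], [0, 0, -14], 0],
    [[0, 0, 0], [0, 0, -18], 0],
    [[0, 0, 0], [0, 0, -22], 0],
    [[0, 0, 0], [0, 0, -22], 0],
    [[0, 0, 0], [0, 0, -22], 0],
  ],
)

```text
time: 17.35
tool_pos: [0.518, 0.0043, 0.2528]
tool_rot: [0.002, -0.078, 0.997, -0.0]
contact_force: [0.5, 0.1, -1.2]
gripper_width: 0.499
grasp_force: 0.0
```

```bash
python3 - <<'E'
from mv import *
for c in("side","top"):
    f=manip.grab_frame(c)
    for l in("long_lid_mid","turntable_mid","short_lid_mid"):
        for d in manip.spot_point(f,l): print(c,l,round(d["score"],2),c2w(f,d["location"]))
    if c=="side": cv2.imwrite("pics/fin.png",cv2.resize(f["image"][130:360,180:500,::-1],None,fx=2.4,fy=2.4))
s=manip.state(); print(s["time"],s["tool_pos"],s["contact_force"],s["gripper_width"])
E
```

```text
side long_lid_mid 0.92 [ 0.315 -0.331  0.003]
side long_lid_mid 0.66 [0.565 0.008 0.04 ]
side turntable_mid 0.72 [0.567 0.013 0.037]
side short_lid_mid 0.65 [ 0.611 -0.336  0.001]
side short_lid_mid 0.57 [0.574 0.347 0.052]
top long_lid_mid 0.75 [0.566 0.012 0.035]
top long_lid_mid 0.72 [ 0.311 -0.334 -0.001]
top short_lid_mid 0.6 [0.573 0.345 0.052]
17.75 [0.517 0.004 0.249] [ 0.052 -0.803  0.901] 0.4982671451266294
```

View pics/fin.png

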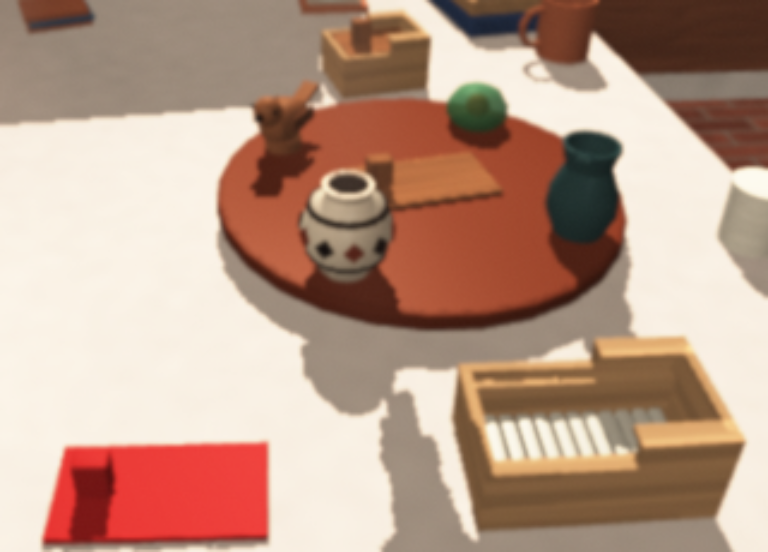

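The last picture shows the lid lying flat, handle up, in the middle of the turntable near (440,180). The long box is open, the short box is shut, and the rim pieces and the red look-alike are where they were. Handing in.

```bash
python3 -c "
from plant import manip; print(manip.job_done())"
```

```text
the job is handed in; nothing more can be done
None
```

The longer box's lid is off and lying flat, handle up, on the clear middle of the turntable; the shorter box is still shut, nothing was bumped that I could see, and the job is handed in at about 18 s (no verdict was returned).

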